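# Pack a valve block in its transit case and close up

### The arm

A 6-joint arm with a two-finger parallel gripper is mounted at the origin on the work surface. World frame = base frame: x ahead of the robot, y to its left, z up, the work surface at z = 0. Lengths are in m, angles in rad, forces in N, time in s.
With the tool pointing down it reaches from about 0.35 to 0.975 m from the base axis. Payload 4.9 kg.
Tool frame: the origin (TCP) lies at the very end of the fingers, on their centre line; the grasp point (between the pads) lies 19 mm behind it; z points along the fingers, x is the direction in which the jaws open and shut, and the axes are right-handed (so a half turn about z gives the same grasp; the last joint's range is limited). The gripper opens to 85 mm and grips with 20 to 120 N. Pads are 22 mm wide; open, the fingers measure 114 mm over their backs; the gripper's body (76 mm by 85 mm) begins 54 mm behind the grasp point. The pads swing forward as they close: fully open they stand 13 mm farther back than shut.
Start: joints at [1.162, 0.053, 1.613, -0, 1.476, -0.119], TCP at [0.179, 0.599, 0.231] pointing down, gripper open.
Joint ranges: [-3.01, 3.01], [-1.01, 2.22], [0.06, 2.58], [-1.02, 4.17], [0.09, 2.62], [-3.14, 3.14]. Speed limits (rad/s): [2.57, 2.57, 3.14, 3.14, 3.14, 3.14].

### API

Orientations are given as a rotation vector (axis times angle).
In Python, from station import readout, viewer, ctrl, nets gives the robot as it stands. The module is installed in compiled form; this text tells all that it offers.
- The arm moves only by the tool step_arm, never from a script. Its argument "moves" is a list that holds one entry, the list of rows, each a list of 4 numbers: the shift along the world's x, y, z in cm, then the turn about the world's z in rad. In form: [[[dx, dy, dz, yaw], ...]]. A call has 1 to 10 rows; each row shifts and turns the commanded pose from where the row before left it; what a row does not reach is not made up. A row lasts 1/12 s, in which the tool goes at most 41.7 mm and 7.16 degrees, less where a joint would pass 70% of its speed; a pose out of reach is approached as far as the arm can. A call is refused whole if a number of a shift passes 4.17 or a number of a turn 0.125, either way. A call with a gripper value outside its range is refused whole. "grip" is the closure, from 0 (fully open) to 1 (shut), set as the call begins (left out, the last holds). The fingers move at their own pace and stop on an object; "squeeze" is the grip in N (left out, the last holds). Time passes only in rows, so rows that do not move let the fingers close. It gives the time, the measured TCP pose, the force and the opening at its end, in the units of the state.
- readout.get_obs(): the state, without advancing time (a new reading comes with each control period).
- viewer.get_image(name): name is "scene" or "side" or "wrist"; returns the picture (400x640x3 uint8, blue, green, red); there is no depth.
- viewer.calibration(name): a dict with "camera_matrix" (3x3 intrinsics, pixels), "R" (3x3) and "t" (3): a world point X has camera coordinates R X + t. Camera axes: x right, y down, z forward; pixel columns grow to the right and rows downward; lengths in m; the calibration is good to about 2 mm. The wrist camera is an equidistant fisheye: a pixel r from the principal point sees the ray r / f radians off the axis. A picture is of the moment at which its call begins: read the wrist's pose just before it. calibration takes no time and is no camera call; for the wrist camera it gives the pose at the moment of the call.
- ctrl.finish_job(): hands the job in, once; it reports no verdict.
Trained networks look in the newest picture that a camera, given by its name, has taken for a name from the list of things; names that differ only in an ending like _2 or _b are one class to them, and where a whole thing is asked for, a point or a joint stands for the part that bears it (a point fixed in the world has none). Each returns a list of dicts, best first, with "confidence" (0 to 1); they miss things now and then, are a little off and sometimes report something else, mostly with a low value. They report only what shows in the picture. A call takes as long as a camera call. They do not tell look-alikes from the thing itself.
- nets.masks_of(camera, thing): "region" (400x640 bool, what is visible of it) and "box" ([left, top, right, bottom] in pixels, round what is visible of it).
- nets.pinpoint(camera, thing): "at" ([column, row] in pixels: a listed point, or the origin of a listed thing).
The state is a dict: "t": time; "q": joint angles; "dq": joint speeds; "effort": joint torques, N m; "tool_pos": TCP position; "tool_rot": TCP orientation; "contact_force": force on the tool from outside, world axes, zero at the start; "wrist_torque": the same for the moment, N m; "opening": finger opening in m.
Only numpy, scipy, OpenCV 4.12 (cv2) and the standard library are available. Lean on these libraries where they do the work, as an engineer would, in place of code of your own. Each camera call takes 0.05 s, during which the arm holds its last target. There are 200 camera calls.

### The job

Pack the steel valve block (the one with a round spigot at each end) in the open plywood case: lay it boss up in the channel between the two jaws and let go, then slide the loose jaw up gently until the block is held snugly, touching both jaws. Then shut the lid fully, and leave the other things on the table where they are.

Things in the scene. Friction and masses are not known exactly. Their poses are not given: they have to be found in the camera images.
- case: plywood case, open box 190 (x) x 290 (y) x 72 mm high, walls and floor 10 mm, fixed. Origin: centre of its underside; +x to its hinged far side, +y to the sliding jaw. Two aluminium rails on its floor (10 mm above the origin), 10 high, 8 wide, 44 apart inside, make a channel 250 long along y at x = 0, with a fixed and a sliding jaw in it.
- valve: steel valve block to pack: rectangular middle 34 (x) x 50 (y) x 30 mm high, a round spigot 22 across sticking out 30 from each end (110 long in all, along y; axis 15 above its underside), a round boss 16 across, 10 high, on top. Either end may go first. 0.3 to 0.5 kg. Origin: centre of its underside. Starts lying on the table, boss up. Grip the middle across its 34 mm.
- stop: fixed jaw: steel block 40 x 20 x 46 mm high at the -y end of the channel. Origin: at the foot of its contact face, which looks to the case's +y and lies at y = -85 mm in the case's frame.
- jaw (a joint): sliding jaw: clear gap between the contact faces of the two jaws, m; 0 = jaws shut, 0.175 = as far open as it goes; starts 0.140 to 0.168. Slides along the case's y with about 2 N of friction and stays where it is left.
- jaw_top (a point): centre of the top of the sliding jaw, a steel block 30 (x) x 24 (y) x 56 mm high standing on the case floor in the channel; its contact face, looking to the case's -y, is 12 mm from this point. It can be pinched across its 30 mm above the rails, or pushed from behind.
- lid (a joint): case lid angle, rad; 0 = flat shut on the case, grows as it opens upward about the far (+x) top edge of the case; starts 1.45 to 1.70 (about upright). The stiff hinge holds it at any angle (about 0.4 N m of friction); it must be pushed right down.
- lid_hinge (a point): middle of the lid's hinge line, which runs along the case's y, at x = +95, z = 72.5 mm in the case's frame. Shut, the lid is a board 8 mm thick covering from here 190 mm towards the case's -x and 290 mm wide, its underside level with this point.
- lid_tab (a point): tip of the lid's pull tab: a tongue 60 mm wide (along y), 8 mm thick, sticking out 25 mm beyond the middle of the lid's free edge; 215 mm from the hinge, half way through the thickness.
- bar: plain rectangular steel bar 34 x 110 x 30 mm, no spigots and no boss; it may lie near the valve block; not to be used. Origin: centre of its underside
- bracket: small steel angle bracket, 50 x 80 x 50 mm; bystander. Origin: centre of its underside
- tape: roll of brown packing tape lying flat, 100 mm across, 48 high; bystander. Origin: centre of its underside
- jar: lidded jar 64 mm across, 85 high; bystander. Origin: centre of its underside
- carton: small cardboard carton 90 x 120 x 60 mm; bystander. Origin: centre of its underside
- driver: screwdriver lying flat, black handle; bystander. Origin: centre of its underside
- mug: white mug 80 mm across, 90 high; bystander. Origin: centre of its underside
Mind the look-alikes: they are no part of the job. What is shaped like the valve but blue or red is not meant.

How it is judged:
On the way, in this order (a step that is already met when the one before it is completed fails the run):
1. the valve block lies boss up in the channel between the jaws, on the case floor, let go (x of valve in the frame of case between -0.009 and 0.009 m and z of valve in the frame of case between 0.006 and 0.014 m and angle between the y axis of valve and the y axis of case, either way round below 0.25 rad and angle between valve's own z axis and vertical below 0.12 rad and y of valve in the frame of case between -0.035 and 0.035 m and contact force between the fingers and valve below 0.1 N), for 0.2 s.
2. the sliding jaw presses the block against the fixed jaw (over 1 N at both), lid still open (contact force between jaw and valve above 1 N and contact force between valve and stop above 1 N and value of joint lid above 0.8 rad), for 0.05 s.
At the end, for the whole second after the job is handed in: Lid shut (within 0.03 rad); valve block boss up on the case floor in the channel (9 mm sideways, 0.25 rad), its middle 55 mm from the fixed jaw's face (3 mm); gap between the jaws 107 to 112.5 mm, so the block is held; all at rest (x of valve in the frame of case between -0.009 and 0.009 m and z of valve in the frame of case between 0.006 and 0.014 m and angle between the y axis of valve and the y axis of case, either way round below 0.25 rad and angle between valve's own z axis and vertical below 0.12 rad and value of joint lid below 0.03 rad and value of joint jaw between 0.107 and 0.1125 m and y of valve in the frame of case between -0.033 and -0.027 m and linear speed of valve below 0.01 m/s); the robot touches nothing.
It fails at once if the block is squeezed by the sliding jaw with more than 45 N (contact force between jaw and valve above 45 N).
It fails at once if another thing on the table is moved more than 30 mm (distance of any of bar, bracket, tape, jar, carton, driver, mug from where it was at the start of the episode above 0.03 m).
It also fails if it takes over 64 s, if anything falls off the work surface, if the arm or the gripper's body presses on something with over 40 N, if the wrist force passes 120 N, or if a joint passes its speed limit or range.

## Working session

There is one attempt and no reset: what is moved stays moved. The work goes in short steps, Python scripts to look and compute and a tool call to move; the robot and the scene stay as the last step left them, time stands still between calls to the robot, and variables do not carry over. Pictures are saved under pics/ and viewed, about 8 in all and at most 12, crops included, and the job is handed in when it is done.

Besides the shell and the picture viewer there is one more tool, called after ">>>" as name(argument=value, ...) on one line, values as JSON. step_arm: Moves the arm, as the interface text tells. Its arguments: {"type":"object","properties":{"moves":{"type":"array","items":{"type":"array","items":{"type":"array","items":{"type":"number"}}}},"grip":{"type":"number"},"squeeze":{"type":"number"}},"required":["moves"]}

```bash
mkdir -p pics; cat > h.py <<'E'
import numpy as np, cv2
from station import readout, viewer, ctrl, nets
from scipy.spatial.transform import Rotation as Ro
def ray(cam,px,C=None):
    C=C or viewer.calibration(cam); K=np.array(C["camera_matrix"]);R=np.array(C["R"]);t=np.array(C["t"])
    d=np.array([(px[0]-K[0,2])/K[0,0],(px[1]-K[1,2])/K[1,1],1.])
    if cam=="wrist":
        r=np.hypot(d[0],d[1]); d=np.array([d[0]/r*np.sin(r),d[1]/r*np.sin(r),np.cos(r)]) if r>1e-9 else d
    return -R.T@t, R.T@d
def onz(cam,px,z,C=None):
    o,d=ray(cam,px,C); return o+d*(z-o[2])/d[2]
def proj(cam,X,C=None):
    C=C or viewer.calibration(cam); K=np.array(C["camera_matrix"]);p=np.array(C["R"])@X+np.array(C["t"])
    if cam=="wrist":
        s=np.hypot(p[0],p[1]); th=np.arctan2(s,p[2]); q=p[:2]/s*th
    else: q=p[:2]/p[2]
    return K[:2,:2]@q+K[:2,2]
def tri(obs):
    A=np.zeros((3,3));b=np.zeros(3)
    for o,d in obs:
        d=d/np.linalg.norm(d);P=np.eye(3)-np.outer(d,d);A+=P;b+=P@o
    X=np.linalg.solve(A,b); return X,[float(np.linalg.norm(np.cross(X-o,d/np.linalg.norm(d)))) for o,d in obs]
E
python3 - <<'E'
from h import *
for c in ["scene","side","wrist"]:
    cv2.imwrite(f"pics/{c}0.png",viewer.get_image(c))
    for n in ["valve","case","stop","jaw_top","lid_hinge","lid_tab","bar"]:
        print(c,n,[(np.round(x["at"],1).tolist(),round(x["confidence"],2)) for x in nets.pinpoint(c,n)][:4])
a=cv2.imread("pics/scene0.png");b=cv2.imread("pics/side0.png")
print(readout.get_obs()["t"])
cv2.imwrite("pics/both.png",cv2.resize(np.vstack([a,b]),(480,600),interpolation=cv2.INTER_AREA))
E
```

```text
scene valve [([165.9, 237.5], 0.79), ([344.2, 277.2], 0.74), ([256.7, 227.4], 0.62), ([395.8, 254.3], 0.57)]
scene case [([368.0, 210.5], 0.9)]
scene stop [([338.8, 219.3], 0.52)]
scene jaw_top [([213.4, 254.6], 0.6)]
scene lid_hinge [([382.2, 220.4], 0.85)]
scene lid_tab [([385.7, 175.2], 0.87)]
scene bar [([213.6, 255.3], 0.77)]
side valve [([313.2, 373.1], 0.94), ([360.0, 257.3], 0.77), ([315.7, 275.8], 0.66), ([377.8, 220.0], 0.62)]
side case [([313.8, 196.7], 0.87)]
side stop [([320.5, 210.6], 0.44)]
side jaw_top [([310.5, 168.4], 0.63)]
side lid_hinge [([343.7, 174.7], 0.72)]
side lid_tab [([347.8, 319.1], 0.21)]
side bar [([346.3, 319.8], 0.68)]
wrist valve [([61.8, 364.1], 0.74), ([15.6, 348.2], 0.53)]
wrist case [([156.3, 383.0], 0.85)]
wrist stop []
wrist jaw_top []
wrist lid_hinge []
wrist lid_tab []
wrist bar [([47.5, 372.8], 0.59)]
1.2
```

View pics/scene0.png

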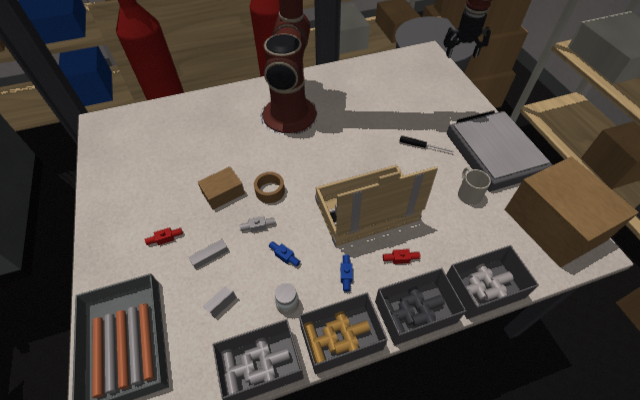

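View pics/side0.png

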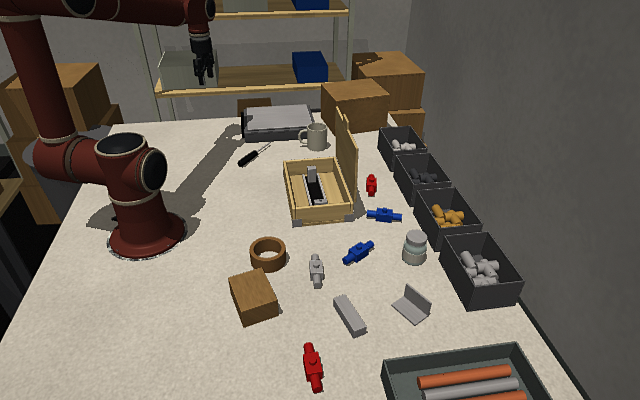

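The real valve is the grey one, at scene (257,224) and side (316,271). Possible confusions:
- Red: scene (165,237) and (402,257).
- Blue: scene (285,253) and (347,272).
- Bar: scene (209,252).
- Bracket: scene (220,300).
- Grey castings in the bins.

The case is at scene (375,205) with its lid upright. In the side view the jaw is at (311,172).

```bash
python3 - <<'E'
from h import *
im={c:cv2.imread(f"pics/{c}0.png") for c in ["scene","side"]}
near={"scene":(257,224),"side":(316,271)}
for c in near:
    viewer.get_image(c)
    for m in nets.masks_of(c,"valve"):
        v,u=np.nonzero(m["region"])
        if np.hypot(u.mean()-near[c][0],v.mean()-near[c][1])<12:
            P=np.array([onz(c,(a,b),0.016)[:2] for a,b in zip(u,v)]); ce=P.mean(0)
            w,V=np.linalg.eigh(np.cov(P.T)); print(c,"valve",ce,"yaw long",np.degrees(np.arctan2(V[1,1],V[0,1])),np.sqrt(w),m["confidence"])
for n,a,b in [("valve",(256.7,227.4),(315.7,275.8)),("hinge",(382.2,220.4),(343.7,174.7)),("case",(368,210.5),(313.8,196.7)),]:
    print(n,tri([ray("scene",a),ray("side",b)]))
print("jawtop",onz("side",(310.5,168.4),.066)); print("stop",onz("side",(320.5,210.6),.01))
print("tab",ray("scene",(385.7,175.2)))
for p in [(285,160),(292,222),(354,216)]: print(p,onz("side",p,.072))
s=np.hstack([cv2.resize(im["scene"][170:260,220:450],None,fx=3,fy=3,interpolation=2),]) 
t=cv2.resize(im["side"][100:300,260:400],None,fx=3,fy=3,interpolation=2)
H=np.zeros((600,800,3),np.uint8);H[:600,:420]=t
v=cv2.resize(im["scene"][200:250,225:288],None,fx=6,fy=6,interpolation=2);H[:300,422:800]=v
cv2.imwrite("pics/crop1.png",H)
E
```

```text
scene valve [ 0.4786472  -0.24089726] yaw long 85.20442562345657 [0.01278804 0.02754551] 0.54
side valve [ 0.47725989 -0.24082875] yaw long 84.81213770195843 [0.00945461 0.03331558] 0.71
valve (array([ 0.47751183, -0.24304402, -0.00571157]), [0.0007127122229625587, 0.0007127122229623164])
hinge (array([0.62819286, 0.12079961, 0.07630435]), [0.002678256113026749, 0.0026782561130270113])
case (array([ 0.5285981 ,  0.12425867, -0.00707298]), [0.004008157675619706, 0.0040081576756197165])
jawtop [0.52490292 0.19683593 0.066     ]
stop [0.53313952 0.02597508 0.01      ]
tab (array([ 1.19174286, -0.25558757,  1.0743709 ]), array([-0.55575372,  0.35294034, -0.77106252]))
(285, 160) [0.44210064 0.25625645 0.072     ]
(292, 222) [ 0.42991045 -0.09579859  0.072     ]
(354, 216) [ 0.61312919 -0.09472201  0.072     ]
```

View pics/crop1.png

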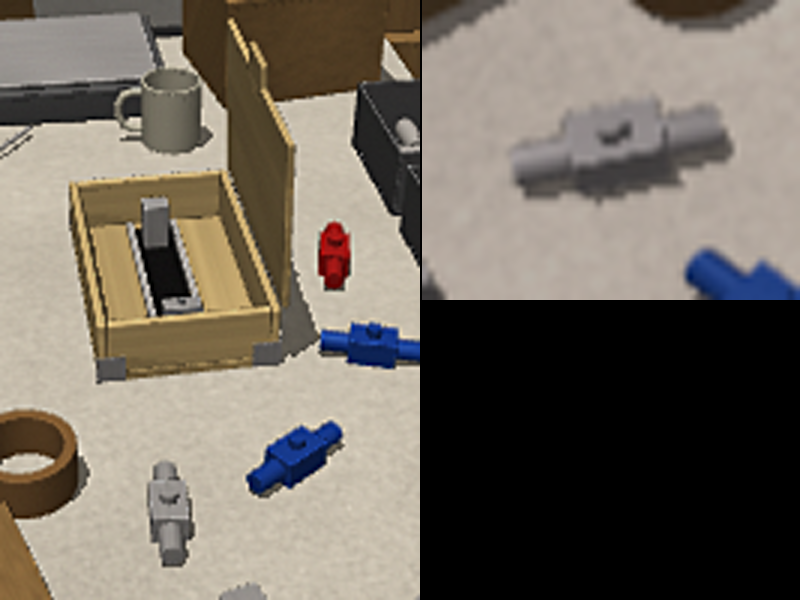

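```bash
python3 - <<'E'
from h import *
for p in [(292.7,209.3),(352.7,204.3),(283.3,161.3),(335,157.7)]: print(p,onz("side",p,.072))
for p in [(311.5,168.5),(320,201)]: print(p,onz("side",p,.066), onz("side",p,.056))
o=readout.get_obs(); print(o["tool_pos"],Ro.from_rotvec(o["tool_rot"]).as_matrix().round(3),o["opening"],o["t"])
C=viewer.calibration("wrist"); print(C["camera_matrix"],np.array(C["R"]).round(3),-np.array(C["R"]).T@np.array(C["t"]))
E
```

```text
(292.7, 209.3) [ 0.43834833 -0.03569756  0.072     ]
(352.7, 204.3) [ 0.62196674 -0.03747192  0.072     ]
(283.3, 161.3) [0.43535302 0.24817563 0.072     ]
(335, 157.7) [0.62042056 0.24645874 0.072     ]
(311.5, 168.5) [0.52823799 0.19568157 0.066     ] [0.53048351 0.21174752 0.056     ]
(320, 201) [0.52730919 0.0022364  0.066     ] [0.52954277 0.01581527 0.056     ]
[0.17857126 0.59891947 0.2312779 ] [[ 0.286  0.958 -0.   ]
 [ 0.958 -0.286 -0.   ]
 [-0.    -0.    -1.   ]] 0.08530623368184283 1.4
[[309.70691629   0.         323.4873973 ]
 [  0.         309.70691629 197.62029855]
 [  0.           0.           1.        ]] [[ 0.286  0.958 -0.   ]
 [ 0.908 -0.271  0.32 ]
 [ 0.307 -0.092 -0.947]] [0.10084994 0.62312902 0.37450719]
```

>>> step_arm(moves=[[[2, -2.5, 0, -0.05], [2, -2.5, 0, -0.05], [2, -2.5, 0, -0.05], [2, -2.5, 0, -0.05], [2, -2.5, 0, -0.05], [2, -2.5, 0, -0.05], [2, -2.5, 0, -0.05], [2, -2.5, 0, -0.05], [2, -2.5, 0, -0.05], [2, -2.5, 0, -0.05]]], grip=0)

```text
t: 2.23
tool_pos: [0.3794, 0.3476, 0.2315]
tool_rot: [-2.906, -1.192, -0.001]
contact_force: [-0.2, 0.2, 0.1]
opening: 0.0848
```

>>> step_arm(moves=[[[0, -3, 0.5, -0.05], [0, -3, 0.5, -0.05], [0, -3, 0.5, -0.05], [0, -3, 0.5, -0.05], [0, -3, 0.5, -0.05], [0, -3, 0, -0.05], [0, -3, 0, -0.05], [0, -3, 0, -0.05], [0, -3, 0, -0.05], [0, 0, 0, 0]]])

```text
t: 3.07
tool_pos: [0.3787, 0.0752, 0.2566]
tool_rot: [3.099, 0.505, 0.001]
contact_force: [-0.3, 0.1, -0.6]
opening: 0.0853
```

```bash
python3 - <<'E'
from h import *
C=viewer.calibration("wrist"); im=viewer.get_image("wrist"); cv2.imwrite("pics/w1.png",im)
import pickle; pickle.dump({k:np.array(v) for k,v in C.items() if k in("camera_matrix","R","t")},open("w1.pkl","wb"))
for n in ["case","stop","jaw_top","lid_hinge","lid_tab"]:
    print(n,[(np.round(x["at"],1).tolist(),round(x["confidence"],2)) for x in nets.pinpoint("wrist",n)][:4])
# predicted case model overlay
from itertools import product
c=np.array([.5295,.1055]);
for x,y in product((-.095,.095),(-.145,.145)):
    p=proj("wrist",np.array([c[0]+x,c[1]+y,.072]),C); cv2.circle(im,(int(p[0]),int(p[1])),3,(0,0,255),1)
cv2.imwrite("pics/w1o.png",im)
E
```

```text
case [([437.1, 169.5], 0.58), ([262.0, 297.1], 0.34)]
stop [([415.6, 226.3], 0.68)]
jaw_top [([480.1, 112.9], 0.97), ([436.8, 168.5], 0.33)]
lid_hinge [([512.8, 206.3], 0.92)]
lid_tab [([635.6, 304.4], 0.81)]
```

View pics/w1o.png

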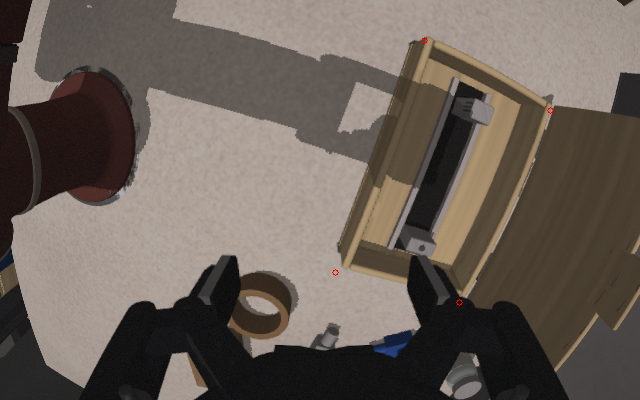

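```bash
python3 - <<'E'
from h import *
import pickle; C=pickle.load(open("w1.pkl","rb"))
for n,p,z in [("case",(437.1,169.5),.0),("stop",(415.6,226.3),.01),("jt",(480.1,112.9),.066),("jt",(480.1,112.9),.056),("hinge",(512.8,206.3),.0725),("cornNL",(344,268),.072),("FL",(424,38),.072),("FR",(550,106),.072),
 ("stoptopfarL",(411,226),.056),("stoptopfarR",(436,236),.056)]: print(n,onz("wrist",p,z,C))
im=cv2.imread("pics/w1.png"); cv2.imwrite("pics/w1c.png",cv2.resize(im[20:320,330:580],None,fx=2,fy=2,interpolation=2))
E
```

```text
case [0.53337585 0.11444777 0.        ]
stop [0.53366973 0.02930669 0.01      ]
jt [0.5292421  0.20288676 0.066     ]
jt [0.53450695 0.2043421  0.056     ]
hinge [0.62525074 0.11529809 0.0725    ]
cornNL [ 0.44247546 -0.03053057  0.072     ]
FL [0.43368303 0.25297653 0.072     ]
FR [0.62189509 0.25556896 0.072     ]
stoptopfarL [0.50641288 0.04261905 0.056     ]
stoptopfarR [0.54529174 0.03991161 0.056     ]
```

View pics/w1c.png

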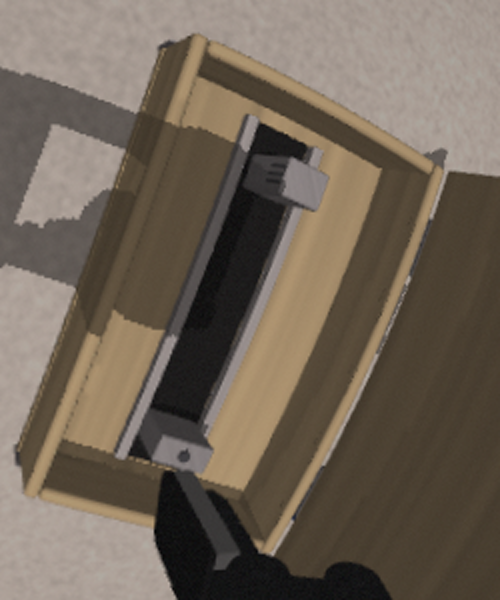

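>>> step_arm(moves=[[[1, -3.16, -0.5, -0.041], [1, -3.16, -0.5, -0.041], [1, -3.16, -0.5, -0.041], [1, -3.16, -0.5, -0.041], [1, -3.16, -0.5, -0.041], [1, -3.16, -0.5, -0.041], [1, -3.16, -0.5, -0.041], [1, -3.16, -0.5, -0.041], [1, -3.16, -0.5, -0.041], [1, -3.16, -0.5, -0.041]]])

```text
t: 4.2
tool_pos: [0.4797, -0.2376, 0.2057]
tool_rot: [-3.139, 0.124, 0.0]
contact_force: [0.4, -0.0, -0.4]
opening: 0.0855
```

>>> step_arm(moves=[[[0, 0, 0, 0], [0, 0, 0, 0], [0, 0, 0, 0]]])

```text
t: 4.45
tool_pos: [0.479, -0.236, 0.2059]
tool_rot: [-3.138, 0.121, 0.001]
contact_force: [0.0, 0.8, 0.8]
opening: 0.0857
```

```bash
python3 - <<'E'
from h import *
C=viewer.calibration("wrist"); im=viewer.get_image("wrist"); cv2.imwrite("pics/w2.png",im)
o=readout.get_obs(); print(o["tool_pos"],o["tool_rot"],o["t"])
for m in nets.masks_of("wrist","valve"):
    v,u=np.nonzero(m["region"])
    P=np.array([onz("wrist",(a,b),0.02,C)[:2] for a,b in zip(u,v)]); ce=P.mean(0)
    w,V=np.linalg.eigh(np.cov(P.T)); print(m["box"],im[v,u].mean(0).round(),ce,np.degrees(np.arctan2(V[1,1],V[0,1])),np.sqrt(w),m["confidence"])
print([(x["at"],x["confidence"]) for x in nets.pinpoint("wrist","valve")])
for n,X in [("c",[.478,-.241,.04])]:
    print(proj("wrist",np.array(X),C))
import pickle; C1=pickle.load(open("w1.pkl","rb"))
o_,d=ray("wrist",(635.6,304.4),C1)
H=np.array([.6255,.0725])
for s in np.linspace(.1,.8,701):
    p=o_+d*s
    r=np.hypot(p[0]-H[0],p[2]-H[1])
    if abs(r-.215)<.0006: print("tab",p,np.arctan2(p[2]-H[1],H[0]-p[0]))
cv2.imwrite("pics/w2.png",im)
E
```

```text
[ 0.47894046 -0.23572204  0.20627446] [-3.13876810e+00  1.20555193e-01  2.50532251e-04] 4.5
[392.9, 91.1, 476.4, 156.3] [70. 37. 24.] [ 0.60772834 -0.18715345] -147.12180021788632 [0.00991867 0.02774779] 0.97
[295.0, 331.4, 313.7, 349.2] [24. 24. 74.] [ 0.43002616 -0.47769419] 114.1794553216281 [0.00670904 0.01035067] 0.82
[494.2, 0.0, 552.6, 29.0] [73. 38. 24.] [ 0.73919303 -0.04451278] 176.92803365135538 [0.00756336 0.02401146] 0.82
[308.4, 127.5, 340.8, 223.7] [105. 105. 111.] [ 0.47985169 -0.23910787] 85.20926836292229 [0.00894169 0.02953977] 0.62
[([325.4, 173.3], 0.88), ([513.2, 4.4], 0.81), ([428.3, 122.4], 0.76)]
[321.88655901 182.93961311]
tab [0.63415784 0.11188257 0.28770356] 1.611005557327318
tab [0.63507765 0.11174337 0.28733673] 1.6153478996075257
tab [0.63599747 0.11160417 0.2869699 ] 1.6197034066856904
tab [0.63691728 0.11146497 0.28660308] 1.6240719725211872
tab [0.76477169 0.09211616 0.23561412] 2.277509578597529
tab [0.76569151 0.09197696 0.23524729] 2.281875056052054
tab [0.76661132 0.09183776 0.23488046] 2.2862274493538703
tab [0.76753114 0.09169856 0.23451364] 2.2905666530857722
```

View pics/w2.png

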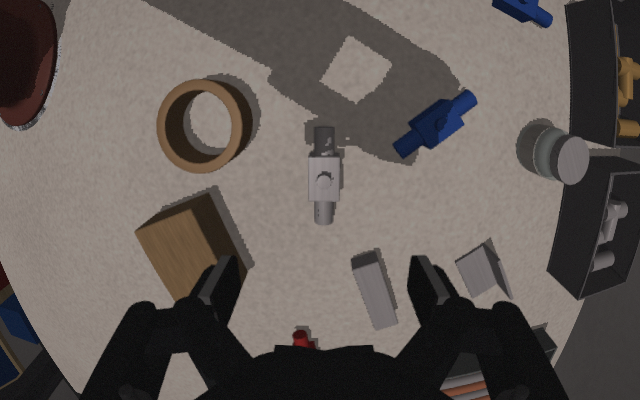

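Close view: the grey block with boss (324,180) and spigots at (323,140) and (323,213) is the valve. Its neighbours are the tape (205,127), a blue look-alike (435,123) and the bar (373,290). The fingers have clearance.

>>> step_arm(moves=[[[0, -0.2, -2.8, -0.005], [0, -0.15, -2.8, 0], [0, 0, -2.8, 0], [0, 0, -2.8, 0], [0, 0, -2.8, 0], [0, 0, -2.3, 0], [0, 0, -1.5, 0], [0, 0, -1, 0], [0, 0, -0.5, 0], [0, 0, 0, 0]]])

```text
t: 5.43
tool_pos: [0.4784, -0.2398, 0.0129]
tool_rot: [-3.138, 0.131, 0.001]
contact_force: [0.0, 0.5, 0.7]
opening: 0.0856
```

>>> step_arm(moves=[[[0, 0, 0, 0], [0, 0, 0, 0], [0, 0, 0, 0], [0, 0, 0, 0], [0, 0, 0, 0], [0, 0, 0, 0], [0, 0, 0, 0], [0, 0, 0, 0]]], grip=1, squeeze=60)

```text
t: 6.1
tool_pos: [0.4794, -0.2412, 0.0146]
tool_rot: [3.138, -0.132, 0.002]
contact_force: [-0.6, -0.0, 6.4]
opening: 0.0325
```

>>> step_arm(moves=[[[0, 0, 1, 0], [0, 0, 2, 0], [0, 0, 3, 0], [0, 0, 3, 0], [0, 0, 3, 0], [0, 0, 3, 0], [0, 1, 2, 0], [0, 2, 1, 0.02], [0, 3, 0, 0.02], [0, 3, 0, 0.02]]])

```text
t: 6.93
tool_pos: [0.4781, -0.1499, 0.1937]
tool_rot: [-3.141, 0.039, -0.0]
contact_force: [0.5, 1.2, -4.0]
opening: 0.0324
```

>>> step_arm(moves=[[[0.6, 3, 0, 0.02], [0.7, 3, 0, 0.02], [0.8, 3, 0, 0.005], [0.8, 3, 0, 0], [0.8, 3, 0, 0], [0.8, 3, 0, 0], [0.7, 3, 0, 0], [0, 3, 0, 0], [0, 1.2, 0, 0], [0, 0, 0, 0]]])

```text
t: 7.77
tool_pos: [0.5293, 0.1039, 0.192]
tool_rot: [-3.141, -0.039, 0.005]
contact_force: [-0.3, -0.0, -5.1]
opening: 0.0326
```

>>> step_arm(moves=[[[0, 0, 0, 0], [0, 0, 0, 0], [0, 0, 0, 0]]])

```text
t: 8.02
tool_pos: [0.5303, 0.1004, 0.1929]
tool_rot: [3.141, 0.031, -0.001]
contact_force: [0.3, -0.3, -4.5]
opening: 0.0326
```

```bash
python3 - <<'E'
from h import *
C=viewer.calibration("wrist"); im=viewer.get_image("wrist"); cv2.imwrite("pics/w3.png",im)
import pickle; pickle.dump({k:np.array(v) for k,v in C.items() if k in("camera_matrix","R","t")},open("w3.pkl","wb"))
o=readout.get_obs(); print(o["tool_pos"],o["tool_rot"],o["t"],o["opening"],o["contact_force"])
for n,z in [("case",0),("stop",.01),("jaw_top",.066),("lid_hinge",.0725),("valve",.15)]:
    for x in nets.pinpoint("wrist",n)[:2]: print(n,np.round(x["at"],1),round(x["confidence"],2),onz("wrist",x["at"],z,C).round(4))
E
```

```text
[0.53040312 0.10030434 0.1930295 ] [ 3.14114638e+00  3.03812608e-02 -9.04366157e-04] 8.0667 0.03221748112942839 [-0.14003444 -0.51889207 -4.28556864]
case [324.3 161.9] 0.76 [0.5321 0.1115 0.    ]
jaw_top [324.7  72.4] 0.58 [0.5305 0.2046 0.066 ]
jaw_top [426.9 176.6] 0.25 [0.628  0.1147 0.066 ]
lid_hinge [426.6 176.3] 0.79 [0.6253 0.1166 0.0725]
valve [324.4 247.6] 0.65 [0.5325 0.0848 0.15  ]
```

View pics/w3.png

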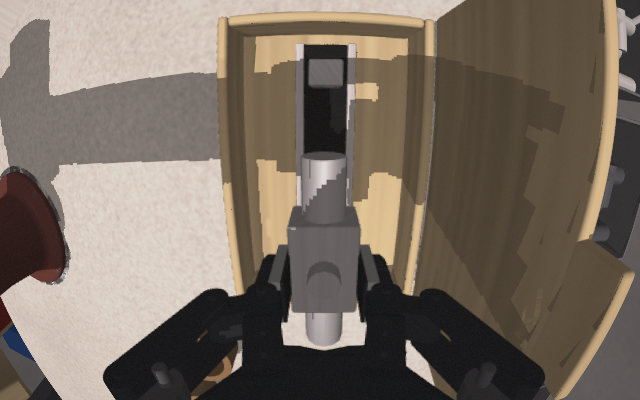

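```bash
python3 - <<'E'
from h import *
import pickle; C=pickle.load(open("w3.pkl","rb"))
o=np.array([.5304,.1003,.193-.0135])
a=np.radians(90+.6)
for n,y,z in [("spig+end",.055,.015),("spig+end top",.055,.026),("spig- end top",-.055,.026),("boss top",0,.04),("+ top edge",.025,.03),("- top edge",-.025,.03)]:
    print(n,proj("wrist",o+np.array([np.cos(a)*y,np.sin(a)*y,z]),C).round(1))
for p in [(297,60),(355,60),(297,130),(353,130),(304,60),(347,60),(304,130),(346,130)]: print("rail",p,onz("wrist",p,.02,C).round(4))
for p in [(219,18),(435,20),(435,300)]: print("rim",p,onz("wrist",p,.072,C).round(4))
for p in [(309,58),(343,58),(309,87),(343,87)]: print("jaw",p,onz("wrist",p,.066,C).round(4))
im=cv2.imread("pics/w3.png");cv2.imwrite("pics/w3c.png",cv2.resize(im[0:360,210:440],None,fx=1.66,fy=1.66,interpolation=2))
E
```

```text
spig+end [322.  157.4]
spig+end top [321.8 162.3]
spig- end top [320.6 348.5]
boss top [320.8 288.4]
+ top edge [321.3 229.9]
- top edge [320.7 315.5]
rail (297, 60) [0.5027 0.2207 0.02  ]
rail (355, 60) [0.5605 0.222  0.02  ]
rail (297, 130) [0.5035 0.1488 0.02  ]
rail (353, 130) [0.5606 0.15   0.02  ]
rail (304, 60) [0.5097 0.2207 0.02  ]
rail (347, 60) [0.5525 0.2216 0.02  ]
rail (304, 130) [0.5106 0.1489 0.02  ]
rail (346, 130) [0.5535 0.1497 0.02  ]
rim (219, 18) [0.4381 0.2562 0.072 ]
rim (435, 20) [0.6252 0.2588 0.072 ]
rim (435, 300) [ 0.6583 -0.024   0.072 ]
jaw (309, 58) [0.5169 0.2171 0.066 ]
jaw (343, 58) [0.5458 0.2177 0.066 ]
jaw (309, 87) [0.5173 0.1916 0.066 ]
jaw (343, 87) [0.5464 0.1922 0.066 ]
```

View pics/w3c.png

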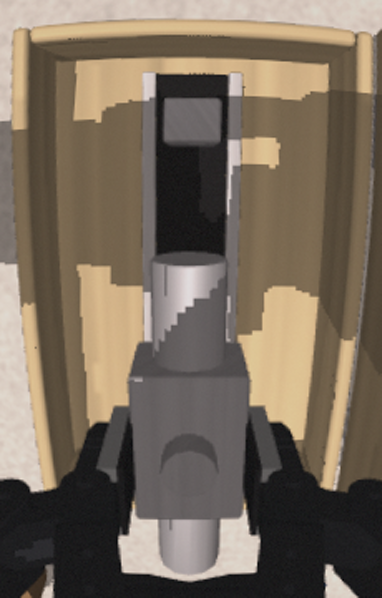

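The block is held level, boss (324,284), and lined up with the channel (rails at columns 297–355). It needs about 0.5 mm in x and 7 mm in y.

>>> step_arm(moves=[[[0.05, 0.4, -1.5, -0.008], [0, 0.3, -2, 0], [0, 0, -2, 0], [0, 0, -2, 0], [0, 0, -2, 0], [0, 0, -2, 0], [0, 0, -1.5, 0], [0, 0, -1.5, 0], [0, 0, -1, 0], [0, 0, -0.5, 0]]])

```text
t: 9.15
tool_pos: [0.5301, 0.1082, 0.0317]
tool_rot: [3.141, 0.02, -0.004]
contact_force: [0.4, 0.1, -5.1]
opening: 0.0325
```

>>> step_arm(moves=[[[0, 0, -0.2, 0], [0, 0, -0.1, 0], [0, 0, -0.1, 0], [0, 0, -0.1, 0], [0, 0, 0, 0]]])

```text
t: 9.57
tool_pos: [0.5316, 0.1085, 0.029]
tool_rot: [-3.141, -0.02, -0.002]
contact_force: [-0.1, 0.3, -4.4]
opening: 0.0328
```

>>> step_arm(moves=[[[0, 0, -0.1, 0], [0, 0, -0.1, 0], [0, 0, -0.1, 0], [0, 0, -0.1, 0], [0, 0, 0, 0], [0, 0, 0, 0]]])

```text
t: 10.07
tool_pos: [0.5312, 0.1084, 0.0246]
tool_rot: [-3.142, -0.02, -0.0]
contact_force: [-2.1, -0.8, -1.6]
opening: 0.0323
```

>>> step_arm(moves=[[[0, 0, -0.05, 0], [0, 0, 0, 0], [0, 0, 0, 0]]])

```text
t: 10.32
tool_pos: [0.5312, 0.1084, 0.0246]
tool_rot: [3.141, 0.021, -0.0]
contact_force: [-4.8, -0.0, 4.3]
opening: 0.0326
```

>>> step_arm(moves=[[[0, 0, 0, 0], [0, 0, 0, 0], [0, 0, 0, 0], [0, 0, 0, 0], [0, 0, 0, 0], [0, 0, 0, 0]]], grip=0)

```text
t: 10.82
tool_pos: [0.5313, 0.1084, 0.0238]
tool_rot: [-3.141, -0.02, -0.001]
contact_force: [-0.5, 0.2, 0.0]
opening: 0.0855
```

>>> step_arm(moves=[[[0, 0, 1, 0], [0, 0, 2, 0], [0, 0, 2, 0], [0, 0, 2, 0], [0, 0, 2, 0], [0, 0, 2, 0], [0, 0, 0, 0], [0, 0, 0, 0], [0, 0, 0, 0]]])

```text
t: 11.57
tool_pos: [0.5306, 0.1084, 0.1332]
tool_rot: [3.141, 0.02, -0.001]
contact_force: [0.2, 0.8, -0.7]
opening: 0.0851
```

```bash
python3 - <<'E'
from h import *
C=viewer.calibration("wrist"); im=viewer.get_image("wrist")
import pickle; pickle.dump({k:np.array(v) for k,v in C.items() if k in("camera_matrix","R","t")},open("w4.pkl","wb"))
o=readout.get_obs(); print(o["tool_pos"],o["tool_rot"],o["t"],o["opening"],o["contact_force"])
for n,z in [("case",0),("stop",.01),("jaw_top",.066),("lid_hinge",.0725),("valve",.01)]:
    for x in nets.pinpoint("wrist",n)[:2]: print(n,np.round(x["at"],1),round(x["confidence"],2),onz("wrist",x["at"],z,C).round(4))
cv2.imwrite("pics/w4.png",cv2.resize(im[0:400,200:460],None,fx=1.5,fy=1.5,interpolation=2))
E
```

```text
[0.53016573 0.10835652 0.13246148] [ 3.14137426  0.02036595 -0.00353105] 11.6167 0.08534538031726142 [ 0.47751747  0.58517356 -1.03801278]
stop [320.3 267.3] 0.84 [0.5297 0.0277 0.01  ]
lid_hinge [451.4 207.3] 0.57 [0.6272 0.1162 0.0725]
valve [325.7 191.2] 0.97 [0.5338 0.1075 0.01  ]
```

View pics/w4.png

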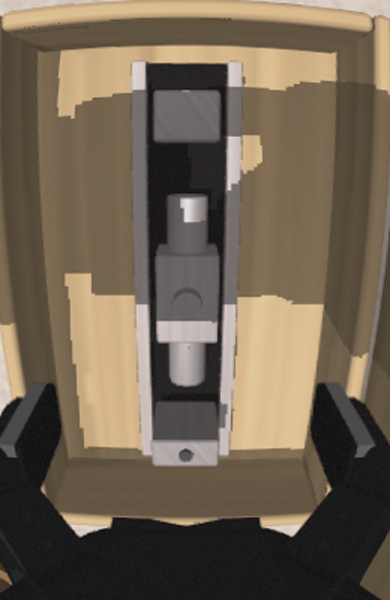

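Valve lies boss up between the rails, boss at crop (186,303). The sliding jaw is at (187,115) and the fixed jaw at (186,450). Next, pinch the sliding jaw.

```bash
python3 - <<'E'
from h import *
import pickle; C=pickle.load(open("w4.pkl","rb"))
f=lambda u,v,z: onz("wrist",(u/1.5+200,v/1.5),z,C).round(4)
for n,u,v,z in [("jaw TL",153,90,.066),("jaw TR",220,90,.066),("jaw BL",154,142,.066),("jaw BR",220,142,.066),("stop edge L",155,440,.056),("stop edge R",217,440,.056),("stop bot",186,403,.02),("boss",187,303,.05),("spig+top",187,197,.036),("spig- end",186,387,.025)]: print(n,f(u,v,z))
E
```

```text
jaw TL [0.5162 0.2165 0.066 ]
jaw TR [0.5458 0.2169 0.066 ]
jaw BL [0.5169 0.1927 0.066 ]
jaw BR [0.5462 0.1931 0.066 ]
stop edge L [0.5153 0.0286 0.056 ]
stop edge R [0.5513 0.0291 0.056 ]
stop bot [0.5333 0.0323 0.02  ]
boss [0.5327 0.1113 0.05  ]
spig+top [0.532  0.1644 0.036 ]
spig- end [0.5331 0.0472 0.025 ]
```

>>> step_arm(moves=[[[0, 3, 0, 0], [0, 3, 0, -0.005], [0, 2.5, -1, 0], [0, 1, -2, 0], [0, 0, -2, 0], [0, 0, -2, 0], [0, 0, -1.5, 0], [0, 0, -0.5, 0], [0, 0, 0, 0], [0, 0, 0, 0]]])

```text
t: 12.7
tool_pos: [0.5313, 0.2034, 0.044]
tool_rot: [-3.142, -0.012, -0.0]
contact_force: [-0.2, 0.8, -0.7]
opening: 0.0856
```

>>> step_arm(moves=[[[0, 0, 0, 0], [0, 0, 0, 0], [0, 0, 0, 0], [0, 0, 0, 0], [0, 0, 0, 0], [0, 0, 0, 0], [0, 0, 0, 0], [0, 0, 0, 0]]], grip=1, squeeze=40)

```text
t: 13.37
tool_pos: [0.5299, 0.2035, 0.0447]
tool_rot: [3.141, 0.013, -0.005]
contact_force: [-6.5, -1.4, 7.7]
opening: 0.0294
```

>>> step_arm(moves=[[[0, -0.5, 0, 0], [0, -0.5, 0, 0], [0, 0, 0, 0]]])

```text
t: 13.62
tool_pos: [0.5299, 0.1934, 0.0447]
tool_rot: [-3.141, -0.013, 0.005]
contact_force: [-6.6, -0.7, 8.6]
opening: 0.0294
```

>>> step_arm(moves=[[[0, -0.4, 0, 0], [0, -0.4, 0, 0], [0, -0.4, 0, 0], [0, -0.3, 0, 0], [0, -0.3, 0, 0], [0, -0.3, 0, 0], [0, -0.3, 0, 0], [0, -0.3, 0, 0], [0, -0.3, 0, 0], [0, 0, 0, 0]]])

```text
t: 14.45
tool_pos: [0.5302, 0.1643, 0.0447]
tool_rot: [-3.14, -0.013, 0.004]
contact_force: [-5.9, 3.5, 7.0]
opening: 0.0291
```

>>> step_arm(moves=[[[0, -0.2, 0, 0], [0, -0.2, 0, 0], [0, -0.2, 0, 0], [0, -0.1, 0, 0], [0, 0, 0, 0], [0, 0, 0, 0]]])

```text
t: 14.95
tool_pos: [0.5303, 0.1576, 0.0447]
tool_rot: [-3.139, -0.013, 0.003]
contact_force: [-4.4, 3.9, 6.7]
opening: 0.0291
```

>>> step_arm(moves=[[[0, -0.1, 0, 0], [0, -0.1, 0, 0], [0, -0.1, 0, 0], [0, -0.1, 0, 0], [0, -0.1, 0, 0], [0, 0, 0, 0]]])

```text
t: 15.45
tool_pos: [0.5303, 0.1527, 0.0447]
tool_rot: [-3.139, -0.013, 0.003]
contact_force: [-5.3, 3.2, 6.4]
opening: 0.029
```

>>> step_arm(moves=[[[0, -0.05, 0, 0], [0, 0, 0, 0], [0, -0.05, 0, 0], [0, 0, 0, 0]]])

```text
t: 15.78
tool_pos: [0.5303, 0.1518, 0.0447]
tool_rot: [-3.139, -0.013, 0.003]
contact_force: [-5.7, 4.8, 6.2]
opening: 0.0293
```

>>> step_arm(moves=[[[0, -0.05, 0, 0], [0, 0, 0, 0], [0, -0.05, 0, 0], [0, 0, 0, 0]]])

```text
t: 16.12
tool_pos: [0.5303, 0.1508, 0.0447]
tool_rot: [-3.139, -0.013, 0.003]
contact_force: [-5.6, 4.5, 5.6]
opening: 0.029
```

>>> step_arm(moves=[[[0, -0.05, 0, 0], [0, 0, 0, 0]]])

```text
t: 16.28
tool_pos: [0.5304, 0.1503, 0.0447]
tool_rot: [-3.139, -0.013, 0.003]
contact_force: [-5.4, 3.9, 4.9]
opening: 0.0294
```

>>> step_arm(moves=[[[0, -0.05, 0, 0], [0, 0, 0, 0], [0, -0.05, 0, 0], [0, 0, 0, 0]]])

```text
t: 16.62
tool_pos: [0.5304, 0.1495, 0.0447]
tool_rot: [-3.139, -0.013, 0.003]
contact_force: [-4.8, 5.6, 5.4]
opening: 0.0296
```

>>> step_arm(moves=[[[0, -0.05, 0, 0], [0, 0, 0, 0]]])

```text
t: 16.78
tool_pos: [0.5304, 0.1495, 0.0447]
tool_rot: [-3.137, -0.013, 0.003]
contact_force: [-4.7, 7.4, 5.2]
opening: 0.0294
```

>>> step_arm(moves=[[[0, -0.05, 0, 0], [0, -0.05, 0, 0], [0, 0, 0, 0]]])

```text
t: 17.03
tool_pos: [0.5304, 0.1494, 0.0447]
tool_rot: [-3.135, -0.012, 0.002]
contact_force: [-4.5, 10.8, 5.0]
opening: 0.0291
```

>>> step_arm(moves=[[[0, 0, 0, 0], [0, 0, 0, 0], [0, 0, 0, 0], [0, 0, 0, 0], [0, 0, 0, 0]]], grip=0)

```text
t: 17.45
tool_pos: [0.5312, 0.1461, 0.0438]
tool_rot: [3.141, 0.012, 0.0]
contact_force: [-1.0, 0.3, -0.3]
opening: 0.0852
```

>>> step_arm(moves=[[[0, 0, 1, 0], [0, 0, 2, 0], [0, 0, 3, 0], [0, 0, 3, 0], [0, 0, 1, 0], [0, 0, 0, 0], [0, 0, 0, 0], [0, 0, 0, 0]]])

```text
t: 18.12
tool_pos: [0.53, 0.1462, 0.142]
tool_rot: [3.141, 0.012, -0.005]
contact_force: [-0.2, 1.1, -0.2]
opening: 0.0851
```

```bash
python3 - <<'E'
from h import *
C=viewer.calibration("wrist"); im=viewer.get_image("wrist")
import pickle; pickle.dump({k:np.array(v) for k,v in C.items() if k in("camera_matrix","R","t")},open("w5.pkl","wb"))
o=readout.get_obs(); print(o["tool_pos"],o["tool_rot"],o["t"],o["opening"],o["contact_force"])
for n,z in [("stop",.01),("jaw_top",.066),("lid_hinge",.0725),("valve",.01)]:
    for x in nets.pinpoint("wrist",n)[:2]: print(n,np.round(x["at"],1),round(x["confidence"],2),onz("wrist",x["at"],z,C).round(4))
cv2.imwrite("pics/w5.png",cv2.resize(im[0:400,200:460],None,fx=1.5,fy=1.5,interpolation=2))
E
```

```text
[0.52972797 0.1461656  0.14152552] [ 3.14103435  0.01241666 -0.00588477] 18.1667 0.08555522111508691 [ 0.40318784  0.05799877 -0.74967402]
stop [323.4 290.3] 0.85 [0.5317 0.0305 0.01  ]
jaw_top [323.1 201.1] 0.72 [0.5307 0.1524 0.066 ]
lid_hinge [442.5 246.2] 0.9 [0.6282 0.1164 0.0725]
valve [324.9 245.8] 0.73 [0.5327 0.0854 0.01  ]
```

View pics/w5.png

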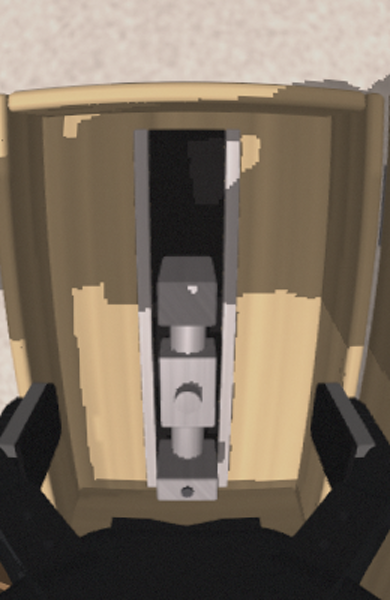

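Block snug: gap about 110 mm, block middle about 55 mm from the fixed jaw. Now the lid.

>>> step_arm(moves=[[[0, -0.4, 3, 0], [0, -0.4, 3, 0], [0, -0.4, 3, 0], [0, -0.4, 3, 0], [0, -0.4, 3, 0], [0, -0.4, 3, 0], [0, -0.4, 3, 0], [0, -0.4, 1, 0], [0, 0, 0, 0], [0, 0, 0, 0]]], grip=1)

```text
t: 19.2
tool_pos: [0.5311, 0.1143, 0.3628]
tool_rot: [-3.141, -0.012, 0.001]
contact_force: [0.2, 0.2, -0.8]
opening: -0.0003
```

>>> step_arm(moves=[[[2, 0, 0, 0], [2, 0, 0, 0], [3, 0, 0, 0], [3, 0, 0, 0], [3, 0, 0, 0], [3, 0, 0, 0], [2, 0, 0, 0], [0, 0, 0, 0], [0, 0, 0, 0]]])

```text
t: 19.95
tool_pos: [0.7107, 0.1145, 0.3588]
tool_rot: [3.141, 0.013, -0.011]
contact_force: [-0.4, -0.0, -0.1]
opening: -0.0001
```

>>> step_arm(moves=[[[0, 0, -2.5, 0], [0, 0, -3, 0], [0, 0, -3, 0], [0, 0, -1.8, 0], [-1, 0, 0, 0], [-1.5, 0, 0, 0], [-1.5, 0, 0, 0], [-1, 0, 0, 0], [-0.8, 0, 0, 0], [0, 0, 0, 0]]])

```text
t: 20.78
tool_pos: [0.6509, 0.1148, 0.2602]
tool_rot: [-3.142, -0.014, 0.003]
contact_force: [0.6, -0.2, -0.5]
opening: -0.0001
```

>>> step_arm(moves=[[[-1.2, 0, 0, 0], [-1.2, 0, 0, 0], [-1.2, 0, 0, 0], [-1.2, 0, -0.2, 0], [-1.2, 0, -0.3, 0], [-1.2, 0, -0.3, 0], [0, 0, 0, 0]]])

```text
t: 21.37
tool_pos: [0.5796, 0.1145, 0.2522]
tool_rot: [3.142, 0.013, -0.002]
contact_force: [0.7, -0.4, 0.3]
opening: -0.0001
```

>>> step_arm(moves=[[[-1.1, 0, -0.6, 0], [-1.1, 0, -0.6, 0], [-1.1, 0, -0.7, 0], [-1, 0, -0.7, 0], [-1, 0, -0.7, 0], [-1, 0, -0.7, 0], [0, 0, 0, 0]]])

```text
t: 21.95
tool_pos: [0.5168, 0.1145, 0.2113]
tool_rot: [3.142, 0.013, -0.004]
contact_force: [-0.7, 0.4, 0.0]
opening: 0.0
```

```bash
python3 - <<'E'
from h import *
for c in ["side","scene"]:
    im=viewer.get_image(c)
    print([(np.round(x["at"],1),round(x["confidence"],2)) for x in nets.pinpoint(c,"lid_tab")[:3]])
    if c=="side": cv2.imwrite("pics/s2.png",cv2.resize(im[60:260,180:440],None,fx=2,fy=2,interpolation=2))
E
```

```text
[(array([301.3, 140.3]), 0.56)]
[(array([366. , 149.2]), 0.61)]
```

View pics/s2.png

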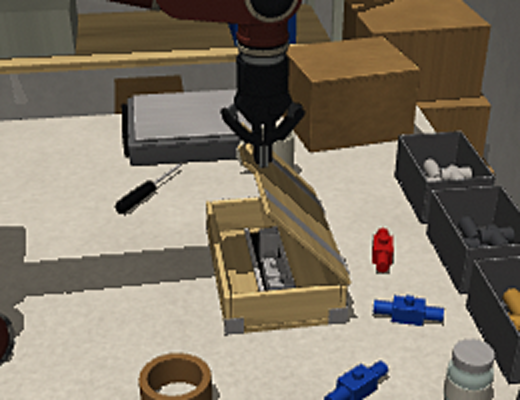

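The lid is following the fingers at about 0.8 rad; its free edge is at (245,150) in the crop. Continuing along the arc.

>>> step_arm(moves=[[[-0.9, 0, -0.9, 0], [-0.9, 0, -0.9, 0], [-0.8, 0, -0.9, 0], [-0.7, 0, -1, 0], [-0.6, 0, -1.1, 0], [-0.6, 0, -1.1, 0], [-0.4, 0, -1.2, 0], [-0.4, 0, -1.2, 0], [-0.4, 0, -1.1, 0], [0, 0, 0, 0]]])

```text
t: 22.98
tool_pos: [0.4585, 0.1143, 0.1152]
tool_rot: [3.141, 0.013, -0.009]
contact_force: [-0.2, 0.3, -0.8]
opening: -0.0001
```

>>> step_arm(moves=[[[-0.2, 0, -1, 0], [0, 0, -0.8, 0], [0, 0, -0.6, 0], [0, 0, -0.4, 0], [0, 0, -0.2, 0], [0, 0, 0, 0]]])

```text
t: 23.48
tool_pos: [0.459, 0.1144, 0.0883]
tool_rot: [3.141, 0.013, -0.001]
contact_force: [-0.0, -0.5, 0.2]
opening: -0.0001
```

>>> step_arm(moves=[[[0, 0, -0.2, 0], [0, 0, -0.2, 0], [0, 0, -0.2, 0], [0, 0, -0.2, 0], [0, 0, 0, 0]]])

```text
t: 23.9
tool_pos: [0.4592, 0.1144, 0.0806]
tool_rot: [-3.142, -0.013, -0.0]
contact_force: [-0.7, 0.8, -0.2]
opening: -0.0
```

>>> step_arm(moves=[[[0, 0, -0.1, 0], [0, 0, -0.1, 0], [0, 0, 0, 0]]])

```text
t: 24.15
tool_pos: [0.4593, 0.1144, 0.0804]
tool_rot: [3.141, 0.013, -0.001]
contact_force: [-5.4, -0.3, 10.2]
opening: 0.0002
```

>>> step_arm(moves=[[[0, 0, -0.1, 0], [0, 0, 0, 0], [0, 0, 0, 0]]])

```text
t: 24.4
tool_pos: [0.4594, 0.1144, 0.0804]
tool_rot: [3.141, 0.013, -0.002]
contact_force: [-7.7, -1.3, 16.4]
opening: 0.0001
```

>>> step_arm(moves=[[[0, 0, 1, 0], [0, 0, 3, 0], [-1, 0, 3, 0], [-2, 0, 3, 0], [-2, 0, 2, 0], [-2, 0, 0, 0], [0, 0, 0, 0], [0, 0, 0, 0], [0, 0, 0, 0]]])

```text
t: 25.15
tool_pos: [0.3892, 0.1144, 0.1974]
tool_rot: [3.142, 0.013, 0.0]
contact_force: [-0.4, 0.2, -0.1]
opening: -0.0002
```

```bash
python3 - <<'E'
from h import *
R=[]
for c in ["side","scene"]:
    im=viewer.get_image(c); p=nets.pinpoint(c,"lid_tab"); print(c,[(np.round(x["at"],1),round(x["confidence"],2)) for x in p[:2]])
    if p: print(onz(c,p[0]["at"],.0765).round(4)); R.append(ray(c,p[0]["at"]))
    if c=="side": cv2.imwrite("pics/s3.png",cv2.resize(im[60:300,180:440],None,fx=2,fy=2,interpolation=2))
if len(R)==2: print(tri(R))
print(readout.get_obs()["tool_pos"],readout.get_obs()["t"])
E
```

```text
side [(array([277.5, 188.7]), 0.57), (array([350. , 320.1]), 0.37)]
[0.4015 0.0736 0.0765]
scene [(array([352.4, 168. ]), 0.63)]
[0.4082 0.1093 0.0765]
(array([0.39925777, 0.11233939, 0.0562244 ]), [0.006294448968190451, 0.00629444896819054])
[0.38923202 0.11431655 0.19710441] 25.35
```

View pics/s3.png

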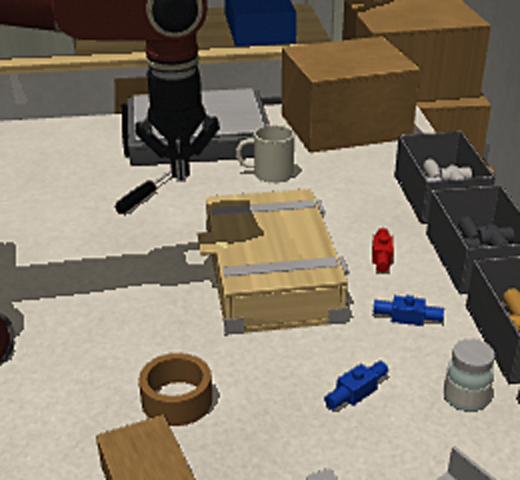

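The lid lies flat on the case in the picture, with its tab at crop (203,242). The gripper is clear and the bystanders are in place. Handing in.

```bash
python3 -c "
from station import ctrl; print(ctrl.finish_job())"
```

```text
the job is handed in; nothing more can be done
None
```

I packed the grey valve block boss up in the channel and closed the sliding jaw onto it. I then shut the lid and handed the job in at about 25 s of the 64 s allowed; no verdict is reported.

- **Jaw:** the force along the slide rose from about 4 N while sliding to 10.8 N with the jaw stopped against the block. That is well under the 45 N limit.
- **Block:** after I let go, the wrist image gave a gap of about 110 mm and the block's middle about 55 mm from the fixed jaw.
- **Lid:** the fingertip stopped at z = 80.4 mm, where a shut lid's top should be (80.5 mm), and stayed there under a 16 N push. The last picture shows the lid flat on the case, with the gripper clear and nothing else visibly moved.
- **Check that disagreed:** triangulating the tab from the scene and side cameras gave z = 56 mm with a 6 mm residual. The tab should be at about 76.5 mm. The side camera's tab pixel was off, so I relied on the contact height and the picture instead.

The jaw gap was not measured again after the lid was shut.

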